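# Lay the bobbin tin down lid up and put it flush to the rail

### The job

The larger of the two eight-sided tins was left standing on its side. Push it over so that it lies flat on the table with its lid up, then push it along the table until its long side sits flush against the metal rail. Only push it with the fingers, never pick it up, and leave everything else standing and lying where it is.

Things in the scene. Friction and masses are not known exactly. Their poses are not given: they have to be found in the camera images.
- tin: Larger tin: closed, eight-sided (150 x 105 mm, corners cut by 24 mm, 42 mm thick), 0.2-0.45 kg, loose. Starts standing on a long side, 105 mm high. Origin: centre of that side. Axes at start: z up, y level along its length, x level through the thickness, from the lid (brass panel, faces -x, roughly to the robot) to the bottom. Pushed high on the lid it tips, and falls by itself past 22 degrees.
- tin_center (a point): Centre of the larger tin's body, 52.5 mm from its origin along the tin's z and 21 mm behind the lid face; axes as the tin's. 52.5 mm above the table while it stands, 21 mm when it lies flat. Lying lid up, the tin's x axis points down and its z axis lies level, away from the side it stood on.
- rail: A straight aluminium stop rail fixed to the table beyond the tins: 600 mm long, 28 mm high, 22 mm deep. Origin: on the table at the middle of its front face, the face that looks to the robot. Its y axis runs along the rail, its x axis points horizontally away from the robot, square to the front face.
- small_tin: The smaller tin, same look, 96 x 68 x 30 mm, standing on a long side (68 mm high), lid to -x. Leave it standing. Origin under its centre; y along its length. Large and small tin may stand left or right.
- cone_a: Upright cone of grey thread, 54 mm wide at the foot, 128 mm high, between the two tins, rather nearer the robot. Origin under its centre. Leave alone.
- cone_b: Upright cone of blue thread, 54 mm wide, 128 mm high, at the left of the work. Origin under its centre. Leave alone.
- cone_c: Upright cone of yellow thread, 54 mm wide, 128 mm high, at the right of the work. Origin under its centre. Leave alone.
- spool: Small upright thread spool, 26 mm wide, 40 mm high, midway between the tins and nearer to the rail. Origin under its centre. Leave alone.
- jar: Clear jar with metal cap, 64 mm wide, 75 mm high, at the right near the robot. Origin under its centre. Leave alone.
- hoop: Blue embroidery hoop lying flat, a ring 150 mm across and 12 mm high, at the left near the robot. Origin under its centre. Leave alone.
- snips: Thread snips lying flat, 120 mm long, 8 mm high, far right near the robot. Origin under the middle. Leave alone.
Things that resemble listed ones, but are neither listed nor needed, are in the scene too. What is shaped like the tin but purple is not meant. Leave any turquoise look-alike of the small_tin alone.

How it is judged:
On the way, in this order (a step that is already met when the one before it is completed fails the run):
1. the larger tin lies flat on the table, lid up (angle between tin's own x axis and vertical above 3.05 rad and height (world z) of tin_center below 0.026 m), for 0.2 s.
2. the lying tin is flush against the rail (all of step 1 and x of tin_center in the frame of rail between -0.0585 and -0.045 m and y of tin_center in the frame of rail between -0.25 and 0.25 m and angle between the y axis of tin and the y axis of rail, either way round below 0.07 rad), for 0.2 s.
At the end, for the whole second after the job is handed in: The larger tin lies flat (within 5 degrees), lid up, at rest, its long side within 6 mm of the rail's front face and parallel to it within 4 degrees, its centre at most 250 mm from the rail's middle; every other loose thing is within 20 mm of its start and still stands as it did (all of step 2 and linear speed of tin below 0.02 m/s and angular speed of tin below 0.1 rad/s and distance of each of small_tin, cone_a, cone_b, cone_c, spool, jar, hoop, snips from where it was at the start of the episode below 0.02 m and angle between each of small_tin, cone_a, cone_b, cone_c, spool, jar's own z axis and vertical below 0.3 rad); the robot touches nothing.
It fails at once if the larger tin is picked up off the table (height (world z) of tin_center above 0.068 m).
It fails at once if the larger tin is laid down with its lid underneath (angle between tin's own x axis and vertical below 0.2 rad).
It fails at once if another thing is moved by more than 20 mm (distance of any of small_tin, cone_a, cone_b, cone_c, spool, jar, hoop, snips from where it was at the start of the episode above 0.02 m).
It fails at once if another standing thing is knocked over (angle between any of small_tin, cone_a, cone_b, cone_c, spool, jar's own z axis and vertical above 0.6 rad).
It also fails if it takes over 43 s, if anything falls off the work surface, if the arm or the gripper's body presses on something with over 40 N, if the wrist force passes 120 N, or if a joint passes its speed limit or range.

### The arm

A 7-joint arm with a two-finger parallel gripper is mounted at the origin on the work surface. World frame = base frame: x ahead of the robot, y to its left, z up, the work surface at z = 0. Lengths are in m, angles in rad, forces in N, time in s.
With the tool pointing down it reaches from about 0.425 to 0.875 m from the base axis. Payload 9.9 kg.
Tool frame: the origin (TCP) lies midway between the tips of the shut fingers; the grasp point (between the pads) lies 19 mm behind it; z points along the fingers, y is the line along which they close (so a half turn about z gives the same grasp; the last joint's range is limited). The gripper opens to 85 mm and grips with 20 to 120 N. Pads are 22 mm wide; open, the fingers measure 114 mm over their backs; the gripper's body (76 mm by 85 mm) begins 54 mm behind the grasp point. The pads swing forward as they close: fully open they stand 13 mm farther back than shut.
Start: joints at [1.192, 0.576, 0.025, 1.437, -0.015, 1.129, -0.057], TCP at [0.196, -0.646, 0.231] pointing down, gripper open.
Joint ranges: [-2.76, 2.76], [-0.34, 2.15], [-1.52, 1.57], [0.19, 2.46], [-1.09, 4.23], [0.17, 1.99], [-2.82, 2.82]. Speed limits (rad/s): [2.22, 2.22, 3.01, 3.01, 3.14, 3.14, 3.14].

### API

Orientations are given as a unit quaternion [x, y, z, w].
In Python, from cell import read_state, snapshot, finish_job, trace, mark_of gives the robot as it stands.
- The arm moves only by the shell command python3 -m jog 'ROWS' [FORCE]. ROWS is JSON, a list of rows, each a list of 7 numbers: the shift along the tool's x, y, z in cm, then the turn, a rotation vector about the tool's x, y, z in rad, then the closure, from -1 (fully open) to 1 (shut). A call has 1 to 8 rows; each row shifts and turns the commanded pose from where the row before left it, along the tool's axes as they then stand; what a row does not reach is not made up. A row lasts 1/12 s, in which the tool goes at most 41.7 mm and 7.16 degrees, less where a joint would pass 70% of its speed; a pose out of reach is approached as far as the arm can. A call with a gripper value outside its range is refused whole. The fingers move at their own pace and stop on an object; FORCE is the grip in N (left out, the last holds). Time passes only in rows, so rows that do not move let the fingers close. It gives the time, the measured TCP pose, the force, the opening and the grip force at its end, in the units of the state.
- read_state(): the state, without advancing time (a new reading comes with each control period).
- snapshot(name): name is "scene" or "top" or "wrist"; returns a dict with "image" (384x512x3 uint8, blue, green, red), "range_z" (384x512 float32, m along the optical axis (not along the pixel's ray), 0 where there is no reading), "fov_y" (degrees; the focal length in pixels is half the picture's height over the tangent of half this angle, whatever the lens; pixels are square), "cx", "cy" (the principal point, pixels), "eye" and "rotation" of the camera in the world. Camera axes: x right, y down, z forward; pixel columns grow to the right and rows downward; lengths in m; the calibration is good to about 2 mm. A picture is of the moment at which its call begins.
- finish_job(): hands the job in; it is judged then, once.
Trained networks look in a picture, given as the dict that the camera call returned (one of the last four; its "shot" number tells which), for a name from the list of things; names that differ only in an ending like _2 or _b are one class to them, and where a whole thing is asked for, a point or a joint stands for the part that bears it (a point fixed in the world has none). Each returns a list of dicts, best first, with "score" (0 to 1); they miss things now and then, are a little off and sometimes report something else, mostly with a low value. They report only what shows in the picture. A call takes as long as a camera call. They do not tell look-alikes from the thing itself.
- trace(picture, query): "pixels" (384x512 bool, what is visible of it) and "extent" ([left, top, width, height] in pixels, round what is visible of it).
- mark_of(picture, query): "uv" ([column, row] in pixels: a listed point, or the origin of a listed thing).
The state is a dict: "time": time; "joint_positions": joint angles; "qvel": joint speeds; "joint_efforts": joint torques, N m; "eef_pos": TCP position; "eef_rot": TCP orientation; "ft_force": force on the tool from outside, world axes, zero at the start; "torque": the same for the moment, N m; "width": opening from 0.0 (shut) to 1.0 (fully open); "grasp_force": force on a finger pad.
Only numpy, scipy, OpenCV 4.12 (cv2) and the standard library are available. Lean on these libraries where they do the work, as an engineer would, in place of code of your own. Each camera call takes 0.05 s, during which the arm holds its last target. There are 200 camera calls.

## Working session

There is one attempt and no reset: what is moved stays moved. The work goes in short steps, Python scripts to look and compute and a shell command to move; the robot and the scene stay as the last step left them, time stands still between calls to the robot, and variables do not carry over. Pictures are saved under pics/ and viewed, at most 10 in all, crops included, and the job is handed in when it is done.

```bash
mkdir -p pics; cat > h.py <<'E'
import numpy as np, cv2
from cell import read_state, snapshot, finish_job, trace, mark_of
def K(p):
    return p["image"].shape[0]/2/np.tan(np.radians(p["fov_y"])/2)
def pts(p,mask):
    v,u=np.nonzero(mask&(p["range_z"]>0)); z=p["range_z"][v,u]; f=K(p)
    c=np.stack([(u-p["cx"])/f*z,(v-p["cy"])/f*z,z],1)
    return c@np.array(p["rotation"]).T+np.array(p["eye"])
E
python3 - <<'E'
from h import *
ps={n:snapshot(n) for n in("scene","top")}
for n,p in ps.items():
    cv2.imwrite(f"pics/{n}0.png",p["image"]); print(n,np.round(p["eye"],3))
    for q in ["tin","small_tin","rail","cone_a","spool","jar","hoop","snips"]:
        for r in trace(p,q)[:4]:
            P=pts(p,r["pixels"]); 
            if len(P)<5: continue
            print(q,round(r["score"],2),r["extent"],"lo",np.round(np.percentile(P,3,0),3),"hi",np.round(np.percentile(P,97,0),3))
s=read_state(); print(s["eef_pos"],s["eef_rot"],s["time"])
E
```

```text
scene [ 0.955 -0.415  0.857]Traceback (most recent call last):
  File "<stdin>", line 7, in <module>
  File "h.py", line 8, in pts
    return c@np.array(p["rotation"]).T+np.array(p["eye"])
           ~^~~~~~~~~~~~~~~~~~~~~~~~~~
ValueError: matmul: Input operand 1 has a mismatch in its core dimension 0, with gufunc signature (n?,k),(k,m?)->(n?,m?) (size 4 is different from 3)
```

Rotation is a quaternion.

```bash
sed -i 's/np.array(p\["rotation"\]).T/R.from_quat(p["rotation"]).as_matrix().T/; 1a from scipy.spatial.transform import Rotation as R' h.py
python3 - <<'E'
from h import *
ps={n:snapshot(n) for n in("scene","top")}
for n,p in ps.items():
    cv2.imwrite(f"pics/{n}0.png",p["image"]); print(n,np.round(p["eye"],3))
    for q in ["tin","small_tin","rail","cone_a","spool","jar","hoop","snips"]:
        for r in trace(p,q)[:4]:
            P=pts(p,r["pixels"]); 
            if len(P)<5: continue
            print(q,round(r["score"],2),r["extent"],"lo",np.round(np.percentile(P,3,0),3),"hi",np.round(np.percentile(P,97,0),3))
a=np.vstack([cv2.resize(ps["scene"]["image"],(400,300)),cv2.resize(ps["top"]["image"],(400,300))])
s=read_state(); print(s["eef_pos"],s["eef_rot"],s["time"])
E
```

```text
scene [ 0.955 -0.415  0.857]
tin 0.88 [307.1, 149.8, 34.8, 47.5] lo [0.522 0.111 0.015] hi [0.656 0.17  0.107]
tin 0.85 [172.9, 172.8, 52.1, 53.4] lo [ 0.407 -0.246  0.008] hi [ 0.455 -0.107  0.107]
small_tin 0.97 [275.5, 134.3, 30.0, 26.8] lo [0.431 0.116 0.004] hi [0.462 0.209 0.07 ]
small_tin 0.65 [249.0, 121.9, 28.1, 27.1] lo [0.323 0.087 0.005] hi [0.358 0.175 0.07 ]
rail 0.61 [223.1, 180.3, 159.2, 140.3] lo [ 0.703 -0.301  0.006] hi [0.727 0.257 0.032]
cone_a 0.89 [239.6, 151.0, 16.2, 35.3] lo [ 0.42  -0.029  0.004] hi [0.452 0.004 0.13 ]
cone_a 0.74 [297.0, 90.1, 35.5, 29.4] lo [0.256 0.341 0.002] hi [0.397 0.481 0.016]
cone_a 0.58 [336.3, 106.0, 19.4, 29.4] lo [0.477 0.357 0.002] hi [0.518 0.39  0.128]
cone_a 0.37 [114.0, 204.8, 28.5, 29.7] lo [ 0.319 -0.382  0.013] hi [ 0.372 -0.328  0.077]
spool 0.6 [274.9, 201.0, 14.4, 13.4] lo [ 0.569 -0.011  0.002] hi [0.589 0.01  0.043]
jar 0.65 [111.2, 204.3, 33.3, 33.2] lo [ 0.318 -0.383  0.005] hi [ 0.372 -0.329  0.077]
hoop 0.79 [294.9, 90.7, 38.2, 28.8] lo [0.254 0.341 0.001] hi [0.396 0.484 0.016]
snips 0.58 [83.4, 249.6, 27.3, 28
[... 449 characters left out ...]
.0, 204.0, 13.4] lo [ 0.695 -0.292  0.005] hi [0.72  0.27  0.031]
cone_a 0.86 [90.7, 187.4, 30.5, 15.3] lo [0.47  0.357 0.005] hi [0.512 0.384 0.129]
cone_a 0.81 [362.8, 161.6, 28.5, 19.6] lo [ 0.538 -0.41   0.004] hi [ 0.581 -0.38   0.129]
cone_a 0.65 [231.7, 207.6, 19.2, 24.0] lo [ 0.401 -0.028 -0.001] hi [0.449 0.02  0.13 ]
jar 0.65 [350.8, 240.4, 22.7, 20.6] lo [ 0.316 -0.379  0.012] hi [ 0.367 -0.326  0.077]
hoop 0.94 [75.5, 230.7, 49.8, 51.2] lo [ 0.251  0.341 -0.003] hi [0.39  0.483 0.015]
snips 0.53 [396.7, 210.8, 12.1, 37.1] lo [ 0.334 -0.503 -0.002] hi [ 0.441 -0.476  0.011]
[ 0.19611256 -0.64587551  0.23126107] [ 9.89157863e-01  1.46856125e-01 -7.63006462e-06 -2.45681309e-05] 1.05
```

View pics/scene0.png

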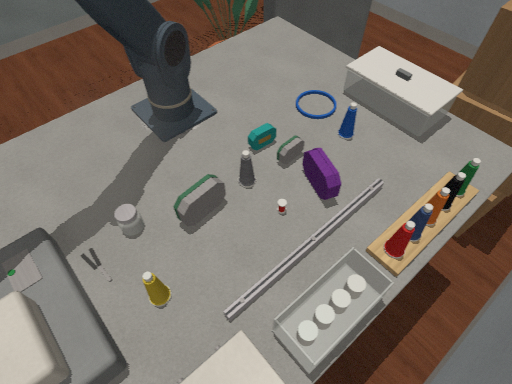

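View pics/top0.png

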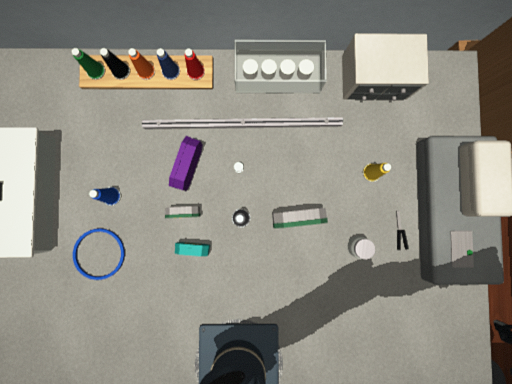

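Tin candidates: grey, green-edged tin at scene (200,198) / top (300,217); purple one at scene (321,172) / top (185,163), excluded by its colour; small grey at scene (290,149) and turquoise at scene (262,136), both small. I choose the grey one on the right. Next: fit it and the rail, and make a close crop.

```bash
python3 - <<'E'
from h import *
for n in("scene","top"):
    p=snapshot(n)
    P=[pts(p,r["pixels"]) for r in trace(p,"tin")]
    T=[q for q in P if np.median(q[:,1])<0][0]
    t=T[T[:,2]>0.098]
    print(n,"tin top",len(t),cv2.minAreaRect((t[:,:2]*1000).astype(np.float32)),np.median(t[:,2]))
    m=trace(p,"rail")[0]["pixels"]; m=cv2.dilate(m.astype(np.uint8),np.ones((5,5)))>0
    A=pts(p,m); A=A[(A[:,2]>0.022)&(A[:,2]<0.04)]
    r=cv2.minAreaRect((A[:,:2]*1000).astype(np.float32)); print("rail",len(A),r,np.median(A[:,2]))
    b=np.arange(-0.28,0.27,0.03); i=np.digitize(A[:,1],b)
    f=[(A[i==k,1].mean(),np.percentile(A[i==k,0],4),np.percentile(A[i==k,0],96)) for k in range(1,len(b)) if (i==k).sum()>8]
    f=np.array(f); print("front",np.polyfit(f[:,0],f[:,1],1),"back",np.polyfit(f[:,0],f[:,2],1))
    for q in("tin","tin_center","rail"):
        print(q,[(round(m["score"],2),np.round(m["uv"],1)) for m in mark_of(p,q)[:3]])
    if n=="scene": a=cv2.resize(p["image"][160:240,160:260],None,fx=4,fy=4,interpolation=2)
    else: b2=cv2.resize(p["image"][195:235,260:340],None,fx=5,fy=5,interpolation=2)
cv2.imwrite("pics/c1.png",np.vstack([a,b2]))
E
```

```text
scene tin top 572 ((429.6382141113281, -173.03038024902344), (43.12677001953125, 117.30718231201172), 4.66397762298584) 0.10433960023558864Traceback (most recent call last):
  File "<stdin>", line 8, in <module>
IndexError: list index out of range
```

```bash
python3 - <<'E'
from h import *
ims=[]
for n in("scene","top"):
    p=snapshot(n); A=pts(p,np.ones((384,512),bool))
    t=A[(A[:,2]>0.098)&(A[:,2]<.112)&(abs(A[:,0]-.43)<.06)&(abs(A[:,1]+.173)<.09)]
    print(n,"tin top",len(t),cv2.minAreaRect((t[:,:2]*1000).astype(np.float32)),np.median(t[:,2]))
    A=A[(A[:,2]>0.022)&(A[:,2]<0.04)&(abs(A[:,0]-.71)<.04)&(abs(A[:,1])<.35)]
    print("rail",len(A),cv2.minAreaRect((A[:,:2]*1000).astype(np.float32)),np.median(A[:,2]))
    b=np.arange(-0.28,0.27,0.03); i=np.digitize(A[:,1],b)
    f=np.array([(A[i==k,1].mean(),np.percentile(A[i==k,0],4),np.percentile(A[i==k,0],96)) for k in range(1,len(b)) if (i==k).sum()>8])
    print("front",np.polyfit(f[:,0],f[:,1],1),"back",np.polyfit(f[:,0],f[:,2],1))
    for q in("tin","rail"): print(q,[(round(m["score"],2),np.round(m["uv"],1)) for m in mark_of(p,q)[:3]])
    ims.append(cv2.resize(p["image"][160:240,160:260] if n=="scene" else p["image"][190:240,250:350],None,fx=4,fy=4,interpolation=2))
cv2.imwrite("pics/c1.png",np.vstack(ims))
E
```

```text
scene tin top 589 ((428.62921142578125, -174.08514404296875), (45.16960525512695, 118.08493041992188), 5.380370616912842) 0.10444923983439913
rail 1777 ((713.0375366210938, -11.180023193359375), (23.784530639648438, 600.2049560546875), 0.8839011788368225) 0.028651526998035415
front [-0.0147836   0.70311331] back [-0.01428364  0.72346528]
tin [(0.67, array([202.6, 208.5])), (0.62, array([319.2, 185. ]))]
rail [(0.72, array([307.5, 241.1]))]
top tin top 634 ((425.2034606933594, -173.8696746826172), (41.96216583251953, 117.9394302368164), 6.056641578674316) 0.10364381165203429
rail 1521 ((709.5731201171875, -12.09588623046875), (23.963645935058594, 597.8092651367188), 0.9027080535888672) 0.02765815165994545
front [-0.01573742  0.69888525] back [-0.0158501  0.7189332]
tin [(0.69, array([187.1, 162.4])), (0.6, array([296.6, 220.2])), (0.46, array([296.1, 217.3]))]
rail [(0.58, array([241.9, 127.6])), (0.25, array([242.2, 218.1]))]
```

View pics/c1.png

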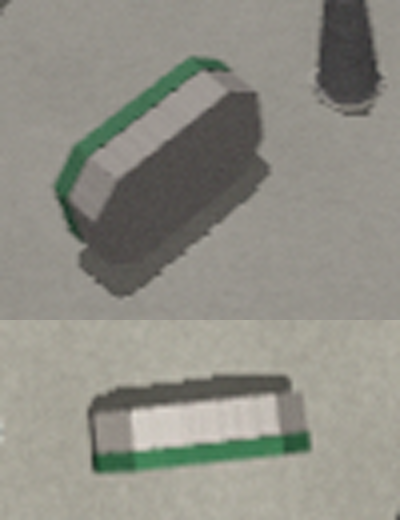

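The crop shows the grey body with the green-rimmed lid toward the robot (right tin, top view (298,217)), yaw about +5.5°. Its centre is (0.427,-0.174) and its top is at 0.104, which matches 105 mm. The rail front is at x≈0.701-0.015y with yaw 0.9°. Moving behind and above it.

```bash
python3 -m jog '[[2,-2.5,0,0,0,0,-0.3],[2,-2.5,0,0,0,0,-0.3],[2,-2.5,0,0,0,0,-0.3],[2,-2.5,0,0,0,0,-0.3],[2,-2.5,0,0,0,0,-0.3],[2,-2.5,0,0,0,0,-0.3],[2,-2.5,0,0,0,0,-0.3],[2,-2.5,0,0,0,0,-0.3]]'
python3 -m jog '[[2,-2.5,0,0,0,0,-0.3],[2,-2.5,0,0,0,0,-0.3],[2,-2.5,0,0,0,0,-0.3],[2,-2.5,0,0,0,0,-0.3],[2,-2.5,0,0,0,0,-0.3],[2,-2.5,0,0,0,0,-0.3],[2,-2.5,0,0,0,0.1,-0.3],[1,-2,0,0,0,0.1,-0.3]]'
```

```text
time: 2.17
eef_pos: [0.2915, -0.4066, 0.2315]
eef_rot: [0.989, 0.147, 0.0, 0.0]
ft_force: [1.5, 0.7, 0.5]
width: 0.649
grasp_force: 0.0
time: 2.83
eef_pos: [0.3814, -0.1758, 0.2316]
eef_rot: [0.999, 0.046, 0.001, -0.0]
ft_force: [-0.4, 0.2, 0.2]
width: 0.647
grasp_force: 0.0
```

```bash
python3 -m jog '[[-0.5,0,0,0,0,0,-0.3],[0,0,0,0,0,0,-0.3]]'; python3 - <<'E'
from h import *
p=snapshot("wrist"); A=pts(p,np.ones((384,512),bool))
t=A[(A[:,2]>0.098)&(A[:,2]<.112)&(abs(A[:,0]-.43)<.06)&(abs(A[:,1]+.173)<.09)]
print(len(t),cv2.minAreaRect((t[:,:2]*1000).astype(np.float32)),np.median(t[:,2]))
cv2.imwrite("pics/w1.png",p["image"])
E
```

```text
time: 3.0
eef_pos: [0.3749, -0.1778, 0.2315]
eef_rot: [0.999, 0.049, -0.0, 0.0]
ft_force: [-0.7, -0.1, 0.3]
width: 0.652
grasp_force: 0.0
6913 ((426.2527770996094, -174.7255401611328), (42.11191940307617, 115.43016815185547), 5.792508602142334) 0.10367134161335623
```

View pics/w1.png

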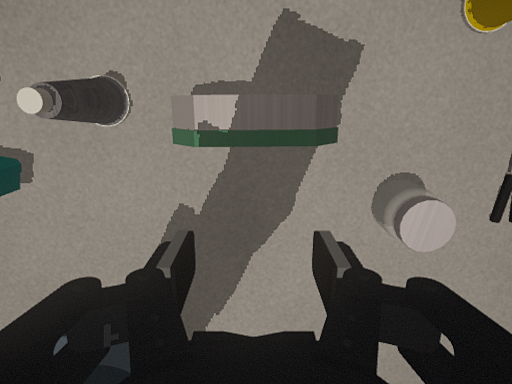

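The wrist view shows the tin at (255,120), parallel to the fingers at (185,250) and (328,250) and centred on them. Both the jar (428,224) and the cone (80,100) are clear. Descending to about 0.085, then pushing slowly.

```bash
python3 -m jog '[[0,0,2.5,0,0,0,-0.3],[0,0,2.5,0,0,0,-0.3],[0,0,2.5,0,0,0,-0.3],[0,0,2.5,0,0,0,-0.3],[0,0,2.5,0,0,0,-0.3],[0,0,2.1,0,0,0,-0.3],[0,0,0,0,0,0,-0.3]]'
python3 -m jog '[[0.7,0,0,0,0,0,-0.3],[0.7,0,0,0,0,0,-0.3],[0.7,0,0,0,0,0,-0.3],[0.7,0,0,0,0,0,-0.3],[0.7,0,0,0,0,0,-0.3]]'
python3 - <<'E'
from h import *
for n in("scene","wrist"):
    p=snapshot(n); A=pts(p,np.ones((384,512),bool))
    im=p["image"]; cv2.imwrite(f"pics/{n}2.png",im if n=="wrist" else cv2.resize(im[110:260,130:330],None,fx=3,fy=3))
E
```

```text
time: 3.63
eef_pos: [0.3733, -0.1794, 0.0825]
eef_rot: [0.999, 0.047, -0.002, -0.001]
ft_force: [-1.0, 0.1, 0.1]
width: 0.651
grasp_force: 0.0
time: 4.05
eef_pos: [0.4115, -0.1756, 0.0863]
eef_rot: [0.999, 0.047, 0.001, 0.0]
ft_force: [-1.1, 0.6, 0.4]
width: 0.651
grasp_force: 0.4
```

View pics/scene2.png

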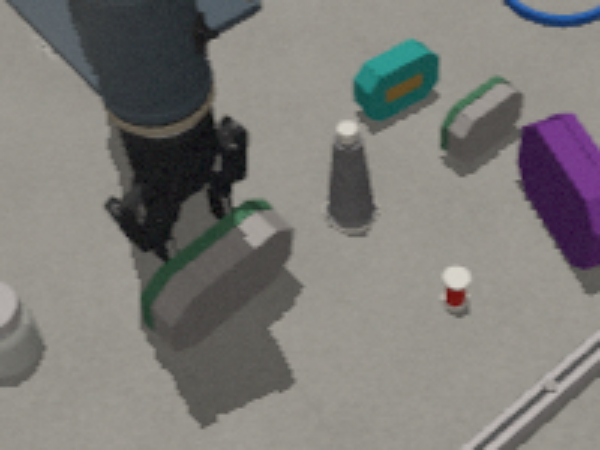

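The scene view shows the fingers at the top rim of the tin at about (200,225), and the tin seems to be starting to tilt. Checking tilt versus sliding while pushing on.

```bash
python3 -m jog '[[0.7,0,0,0,0,0,-0.3],[0.7,0,0,0,0,0,-0.3]]'
cat > tilt.py <<'E'
from h import *
p=snapshot("scene")
for r in trace(p,"tin"):
    P=pts(p,r["pixels"])
    if np.median(P[:,1])>-.05: continue
    print(np.round(np.percentile(P,3,0),3),np.round(np.percentile(P,97,0),3))
    m=P[:,1:2]; Q=P[abs(P[:,1]+.175)<.04]
    for a in np.arange(0,.12,.015):
        s=Q[(Q[:,2]>=a)&(Q[:,2]<a+.015)]
        if len(s)>3: print(round(a,3),len(s),np.round([s[:,0].min(),s[:,0].max()],3))
E
python3 tilt.py
```

```text
time: 4.32
eef_pos: [0.4241, -0.1742, 0.0855]
eef_rot: [0.999, 0.047, -0.0, 0.0]
ft_force: [-0.2, 0.1, 0.5]
width: 0.653
grasp_force: 0.1
[ 0.44  -0.244  0.011] [ 0.483 -0.104  0.113]
0.0 33 [0.366 0.458]
0.015 28 [0.451 0.463]
0.03 31 [0.457 0.468]
0.045 30 [0.461 0.473]
0.06 27 [0.466 0.477]
0.075 37 [0.473 0.484]
0.09 231 [0.436 0.487]
0.105 240 [0.441 0.477]
```

It is tilting (about 19°) without sliding. Pushing it over the edge.

```bash
python3 -m jog '[[0.7,0,0,0,0,0,-0.3],[0.7,0,0,0,0,0,-0.3],[0.7,0,0,0,0,0,-0.3],[0,0,0,0,0,0,-0.3],[-1.5,0,0,0,0,0,-0.3],[-2,0,0,0,0,0,-0.3],[0,0,0,0,0,0,-0.3],[0,0,0,0,0,0,-0.3]]'
cat > flat.py <<'E'
from h import *
s=read_state(); print("tcp",np.round(s["eef_pos"],4))
for n in("scene","top"):
    p=snapshot(n); A=pts(p,np.ones((384,512),bool))
    t=A[(A[:,2]>0.034)&(A[:,2]<.05)&(A[:,0]>.43)&(A[:,0]<.71)&(abs(A[:,1]+.175)<.11)]
    print(n,len(t),cv2.minAreaRect((t[:,:2]*1000).astype(np.float32)),np.median(t[:,2]),np.percentile(t[:,2],[5,95]))
    cv2.imwrite(f"pics/{n}3.png",p["image"])
E
python3 flat.py
```

```text
time: 5.08
eef_pos: [0.4092, -0.1756, 0.0853]
eef_rot: [0.999, 0.047, -0.0, -0.0]
ft_force: [0.1, -0.3, 1.3]
width: 0.652
grasp_force: 0.0
tcp [ 0.4092 -0.1756  0.0853]
scene 1730 ((502.9187316894531, -164.60699462890625), (106.63311004638672, 150.33851623535156), 6.27717399597168) 0.04244063488813493 [0.03953374 0.04490839]
top 1558 ((499.7662353515625, -166.11669921875), (104.8835220336914, 150.45254516601562), 6.214308261871338) 0.04158289356386513 [0.03857228 0.04458241]
```

Lying flat, lid up: centre (0.501,-0.166), yaw 6.2°, top at 42 mm. Lowering the fingers behind it and pushing, turning about 4.5° towards the rail's direction.

```bash
python3 -m jog '[[0,0,2,0,0,0,-0.3],[0,0,2,0,0,0,-0.3],[0,0,2,0,0,0,-0.3],[0,0,1.3,0,0,0,-0.3],[0,0,0,0,0,0,-0.3],[1,0,0,0,0,0.01,-0.3],[1,0,0,0,0,0,-0.3],[1,0,0,0,0,0,-0.3]]'
python3 -m jog '[[1,0,0,0,0,0.01,-0.3],[1,0,0,0,0,0.01,-0.3],[1.2,0,0,0,0,0.01,-0.3],[1.2,0,0,0,0,0.01,-0.3],[1.2,0,0,0,0,0.01,-0.3],[1.2,0,0,0,0,0.01,-0.3],[1.2,0,0,0,0,0.01,-0.3],[1,0,0,0,0,0,-0.3]]'
python3 flat.py
```

```text
time: 5.85
eef_pos: [0.4419, -0.1728, 0.0132]
eef_rot: [0.999, 0.042, 0.001, 0.0]
ft_force: [-3.6, -1.4, 0.3]
width: 0.646
grasp_force: 1.1
time: 6.52
eef_pos: [0.5311, -0.1681, 0.0127]
eef_rot: [1.0, 0.007, 0.0, -0.0]
ft_force: [-5.0, -0.8, 3.8]
width: 0.65
grasp_force: 2.4
tcp [ 0.5311 -0.1681  0.0127]
scene 1994 ((586.0501098632812, -165.28988647460938), (125.91532897949219, 150.3892364501953), 0.6462688446044922) 0.04247380132939449 [0.03953658 0.04502271]
top 675 ((640.4741821289062, -159.0474853515625), (80.30850219726562, 203.8363494873047), 50.528465270996094) 0.04168887305909341 [0.03861858 0.04486172]
```

```bash
python3 -m jog '[[1,0,0,0,0,0,-0.3],[1,0,0,0,0,0,-0.3],[1,0,0,0,0,0,-0.3],[0.8,0,0,0,0,0,-0.3],[0.6,0,0,0,0,0,-0.3],[0.4,0,0,0,0,0,-0.3],[0.3,0,0,0,0,0,-0.3],[0.2,0,0,0,0,0,-0.3]]'
python3 -m jog '[[0.2,0,0,0,0,0,-0.3],[0.2,0,0,0,0,0,-0.3],[0,0,0,0,0,0,-0.3]]'
python3 flat.py
```

```text
time: 7.28
eef_pos: [0.5825, -0.1677, 0.0123]
eef_rot: [1.0, 0.007, -0.0, -0.0]
ft_force: [-4.5, 0.6, 2.1]
width: 0.648
grasp_force: 2.1
time: 7.53
eef_pos: [0.5871, -0.1677, 0.0123]
eef_rot: [1.0, 0.007, 0.0, 0.0]
ft_force: [-1.6, -0.2, 0.9]
width: 0.649
grasp_force: 1.2
tcp [ 0.5871 -0.1677  0.0123]
scene 2141 ((642.37646484375, -164.00253295898438), (124.62969207763672, 151.31248474121094), 1.0275911092758179) 0.042573604354304684 [0.03989473 0.04497658]
top 593 ((642.3565673828125, -116.93775939941406), (63.2318000793457, 129.73667907714844), 80.16783905029297) 0.04159659575771002 [0.03826292 0.04455077]
```

```bash
python3 -m jog '[[0.15,0,0,0,0,0,-0.3],[0.15,0,0,0,0,0,-0.3],[0,0,0,0,0,0,-0.3]]'
```

```text
time: 7.88
eef_pos: [0.587, -0.1677, 0.0121]
eef_rot: [1.0, 0.007, -0.003, -0.0]
ft_force: [-11.6, 0.0, 8.1]
width: 0.652
grasp_force: 5.7
```

The force rose to 12 N and the TCP stalled, so the tin is against the rail. Backing off, lifting, and checking.

```bash
python3 -m jog '[[-1,0,0,0,0,0,-0.3],[-2,0,0,0,0,0,-0.3],[-3,0,0,0,0,0,-0.3],[0,0,-3,0,0,0,-0.3],[0,0,-4,0,0,0,-0.3],[-2,0,-4,0,0,0,-0.3],[-4,0,-4,0,0,0,-0.3],[-4,0,-3,0,0,0,-0.3]]'
python3 - <<'E'
from h import *
for n in("scene","top"):
    p=snapshot(n); A=pts(p,np.ones((384,512),bool))
    t=A[(A[:,2]>0.035)&(A[:,2]<.05)&(A[:,0]>.57)&(A[:,0]<.72)&(abs(A[:,1]+.165)<.11)]
    print(n,len(t),cv2.minAreaRect((t[:,:2]*1000).astype(np.float32)),np.median(t[:,2]))
    cv2.imwrite(f"pics/{n}4.png",p["image"])
    for c,(x,y) in dict(st=(.445,.16),a=(.43,-.003),sp=(.579,0)).items():
        B=A[(abs(A[:,0]-x)<.07)&(abs(A[:,1]-y)<.07)&(A[:,2]>.02)&(A[:,2]<.14)]
        if len(B): print(c,np.round(np.percentile(B,[3,97],0),3).tolist())
E
```

```text
time: 8.55
eef_pos: [0.45, -0.1696, 0.1764]
eef_rot: [1.0, 0.008, 0.003, 0.0]
ft_force: [0.3, 0.0, 0.9]
width: 0.649
grasp_force: 0.0
scene 2101 ((651.4244995117188, -164.30569458007812), (106.30880737304688, 151.07337951660156), 0.7202782034873962) 0.04251598531036094
st [[0.432, 0.116, 0.022], [0.511, 0.203, 0.071]]
a [[0.42, -0.027, 0.023], [0.45, 0.005, 0.13]]
sp [[0.568, -0.01, 0.023], [0.59, 0.013, 0.043]]
top 1675 ((649.2163696289062, -165.84854125976562), (105.30158996582031, 151.01788330078125), 0.20414403080940247) 0.04174832961231245
st [[0.429, 0.115, 0.036], [0.514, 0.205, 0.086]]
a [[0.405, -0.026, 0.023], [0.445, 0.013, 0.131]]
sp [[0.563, -0.011, 0.036], [0.586, 0.01, 0.043]]
```

View pics/top4.png

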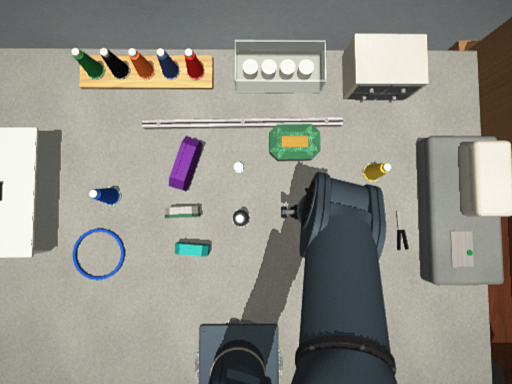

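The top view shows the tin lying lid up at (295,142), flush under the rail (row 124), with everything else in place. The estimated gap is under 2 mm.

```bash
python3 -m jog '[[0,0,0,0,0,0,-0.3],[0,0,0,0,0,0,-0.3],[0,0,0,0,0,0,-0.3],[0,0,0,0,0,0,-0.3]]'; python3 -c "
from cell import finish_job
print(finish_job())"
```

```text
time: 8.98
eef_pos: [0.449, -0.1693, 0.1731]
eef_rot: [1.0, 0.008, -0.0, -0.0]
ft_force: [0.0, 0.0, -0.7]
width: 0.651
grasp_force: 0.0
the job is handed in; nothing more can be done
None
```

I pushed the larger tin over so it lies flat, lid up, then slid it flush against the rail (measured gap under 2 mm, parallel within 1°); the last view showed everything else in place, and I handed the job in at about 9 s without being shown the verdict.

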